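# Fetch the stapler from behind the front row of the desk organiser

## Task

The stapler is stowed at the back of the black desk organiser. First clear all three things standing in front of it (glue stick, dropper bottle, rubber stamp) upright onto the cork mat and let go, then lay the stapler flat in the empty shallow steel tray, and only then put the three back upright, each just where it stood in the organiser at the start, the stamp with its long base along the organiser's long side as before. Do not tip any of the three over, and leave the note block and the label roll where they are.

Things in the scene. Friction and masses are not known exactly. Their poses are not given: they have to be found in the camera images.
- organiser: Flat black desk organiser, fixed, 112 (x) by 236 (y) mm, floor 5 mm thick, rim 14 mm high, 4 mm thick. Origin: centre of underside; x points away from the robot. The stapler lies in the rear half, near x = +25 mm, along y; the three front things stand in a row near x = -26 mm at y = -72, 0, +72 mm (a few mm off) on thin grey felt; which stands where varies.
- stapler: Red and black desk stapler, 36 (x) by 146 (y, its length) by 50 mm high, 0.22 kg, upright on its base. Origin: centre of its underside. Its arm does not open. The upper part, 32 mm wide, 33 to 50 mm up at mid-length (origin x, y), can be gripped across x. It may lie in the tray either way round.
- glue_stick: Glue stick standing upright: cylinder of 27 mm diameter, 100 mm high, 0.035 kg. Origin: centre of its underside, z up along it. Its yaw means nothing.
- dropper_bottle: Small brown dropper bottle with black dropper cap, upright: round body 33 mm across up to 70 mm, neck 24 mm across to 77 mm, slim rubber top 12 mm across to 102 mm; 0.07 kg. Origin: centre of its underside, z up along it. Its yaw means nothing.
- rubber_stamp: Rubber stamp, upright: wooden base 29 (x) by 62 (y) mm, 18 mm high, with a round black handle on its centre, 28 mm in diameter from 27 to 58 mm up; 0.06 kg. It is lower than its neighbours: a wide gripper reaches it best while they are away. Origin: centre of its underside; z up.
- mat: Flat cork mat, fixed on the worktop, 120 (x) by 180 (y) by 3 mm: the place to set things aside. Origin: centre of its underside. It lies on the left or right of the organiser, the tray on the other side.
- tray: Empty shallow dark steel tray, fixed, 72 (x) by 184 (y) mm outside, walls 4 mm thick and 14 mm high, floor 4 to 5 mm thick, inside 64 by 176 mm. Origin: centre of its underside. The stapler goes in lengthwise along y.
- note_block: Yellow block of sticky notes, 77 by 77 by 33 mm, a bystander: leave it. Origin: centre of its underside.
- label_roll: White roll of blank labels standing on end, 68 mm in diameter, 50 mm high, a bystander: leave it. Origin: centre of its underside.

How it is judged:
By the outcome, as a careful person would: the job done as asked, in the order asked, and still so for the second after the job is handed in, with the robot touching nothing.
It also fails if it takes over 147 s, if anything falls off the work surface, if the arm or the gripper's body presses on something with over 40 N, if the wrist force passes 120 N, or if a joint passes its speed limit or range.

## Robot

A 6-joint arm with a two-finger parallel gripper is mounted at the origin on the work surface; the furniture and walls round the work are solid. World frame = base frame: x ahead of the robot, y to its left, z up, the work surface at z = 0. Lengths are in m, angles in rad, forces in N, time in s.
With the tool pointing down it reaches from about 0.35 to 0.775 m from the base axis. Payload 5.5 kg.
Tool frame: the origin (TCP) lies midway between the tips of the shut fingers; the grasp point (between the pads) lies 19 mm behind it (env.hold_point_z is the distance from the TCP to the grasp point, in m); z points along the fingers, y is the line along which they close (so a half turn about z gives the same grasp; the last joint's range is limited). The gripper opens to 85 mm and grips with 20 to 120 N. Pads are 22 mm wide; open, the fingers measure 114 mm over their backs; the gripper's body (76 mm by 85 mm) begins 54 mm behind the grasp point. The pads swing forward as they close: fully open they stand 13 mm farther back than shut.
Start: joints at [-1.379, 0.313, 0.046, 1.304, 0, 1.431], TCP at [0.187, -0.544, 0.231] pointing down, gripper open.
Joint ranges: [-2.76, 2.76], [-0.86, 1.69], [-1.03, 1.26], [-2.2, 2.34], [-1.47, 1.5], [-3.14, 3.14]. Speed limits (rad/s): [2.57, 2.57, 3.14, 3.14, 3.14, 3.14].

## Interface

Orientations are given as a unit quaternion [w, x, y, z].
In Python, from workcell import env, read_camera gives the robot as it stands. The module is installed in compiled form; this text tells all that it offers.
- The arm moves only by the tool carry_out, never from a script. Its argument "moves" is a list of rows, each an object of numbers: "tx", "ty", "tz": the shift along the world's x, y, z in cm; "wx", "wy", "wz": the turn, a rotation vector about the world's x, y, z in rad; "claw": the closure, from -1 (fully open) to 1 (shut). A call has 1 to 8 rows; each row shifts and turns the commanded pose from where the row before left it; what a row does not reach is not made up. A row lasts 1/8 s, in which the tool goes at most 62.5 mm and 10.7 degrees, less where a joint would pass 70% of its speed; a pose out of reach is approached as far as the arm can. A call is refused whole if a number of a shift passes 6.25 or a number of a turn 0.188, either way. A call with a gripper value outside its range is refused whole. The fingers move at their own pace and stop on an object; "newtons" is the grip in N (left out, the last holds). Time passes only in rows, so rows that do not move let the fingers close. It gives the time, the measured TCP pose, the force, the opening and the grip force at its end, in the units of the state.
- env.get_state(): the state, without advancing time (a new reading comes with each control period).
- read_camera(name): name is "scene" or "top"; returns a dict with "image" (480x640x3 uint8, blue, green, red), "z_map" (480x640 float32, m along the optical axis (not along the pixel's ray), 0 where there is no reading), "fx", "fy", "cx", "cy" (pixels), "camera_from_world" (4x4, takes a point from world to camera coordinates). Camera axes: x right, y down, z forward; pixel columns grow to the right and rows downward; lengths in m; the calibration is good to about 2 mm. A picture is of the moment at which its call begins.
- env.hand_in(): hands the job in; it is judged then, once.
The state is a dict: "clock": time; "joint_pos": joint angles; "qvel": joint speeds; "tau": joint torques, N m; "tcp_pos": TCP position; "orientation": TCP orientation; "wrist_force": force on the tool from outside, world axes, zero at the start; "ft_torque": the same for the moment, N m; "finger_gap": finger opening in m; "grip_force": force on a finger pad.
Only numpy, scipy, OpenCV 4.12 (cv2) and the standard library are available. Lean on these libraries where they do the work, as an engineer would, in place of code of your own. Each camera call takes 0.05 s, during which the arm holds its last target. There are 200 camera calls.

## Working session

There is one attempt and no reset: what is moved stays moved. The work goes in short steps, Python scripts to look and compute and a tool call to move; the robot and the scene stay as the last step left them, time stands still between calls to the robot, and variables do not carry over. Pictures are saved under pics/ and viewed, at most 14 in all, crops included, and the job is handed in when it is done.

Besides the shell and the picture viewer there is one more tool, called in YAML: its name, and indented under it one key for each argument. carry_out: Moves the arm, as the interface text tells. Its arguments: {"type":"object","properties":{"moves":{"type":"array","items":{"type":"object","properties":{"tx":{"type":"number"},"ty":{"type":"number"},"tz":{"type":"number"},"wx":{"type":"number"},"wy":{"type":"number"},"wz":{"type":"number"},"claw":{"type":"number"}}}},"newtons":{"type":"number"}},"required":["moves"]}

```bash
mkdir -p pics; cat > h.py <<'E'
import numpy as np, cv2
from workcell import env, read_camera
def pts(c):
    z=c["z_map"]; v,u=np.mgrid[:480,:640]
    P=np.stack([(u-c["cx"])/c["fx"]*z,(v-c["cy"])/c["fy"]*z,z,np.ones_like(z)],-1)
    W=P@np.linalg.inv(c["camera_from_world"]).T
    W=W[...,:3]; W[z==0]=np.nan
    return W
E
python3 - <<'E'
from h import *
for n in("top","scene"):
    c=read_camera(n); cv2.imwrite(f"pics/{n}0.png",c["image"]); np.savez(f"{n}0.npz",**c)
    print(n,c["fx"],np.linalg.inv(c["camera_from_world"]).round(3).tolist())
print(env.get_state())
E
```

```text
top 446.31926715438686 [[0.024, -0.991, 0.128, 0.416], [-1.0, -0.026, -0.007, -0.013], [0.011, -0.128, -0.992, 1.092], [0.0, 0.0, 0.0, 1.0]]
scene 505.96931659878305 [[-0.777, -0.48, 0.409, 0.102], [-0.63, 0.575, -0.523, 0.535], [0.016, -0.663, -0.748, 0.821], [0.0, 0.0, 0.0, 1.0]]
{'clock': 0.1, 'joint_pos': array([-1.37863815e+00,  3.13934606e-01,  4.51130439e-02,  1.30360331e+00,
        2.15435772e-05,  1.43122693e+00]), 'qvel': array([ 0.00080411, -0.00286224,  0.00375322, -0.00091236, -0.00229186,
        0.00021888]), 'tau': array([ 2.28119410e-03, -4.81725705e+01,  2.99245083e+01,  1.26960591e-02,
       -8.16201191e-05, -1.13450992e-05]), 'tcp_pos': array([ 0.187192  , -0.54320525,  0.23050111]), 'orientation': array([-8.14271970e-04,  9.86275782e-01,  1.65104265e-01, -1.06402112e-05]), 'wrist_force': array([-0.13925432, -0.52195734, -0.15056233]), 'ft_torque': array([ 0.01356152, -0.04607333,  0.04147383]), 'grip_force': 0.0, 'finger_gap': 0.08571937290698735}
```

View pics/top0.png

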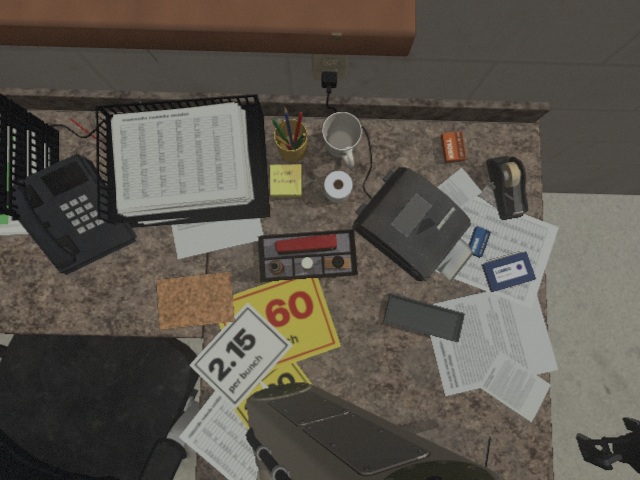

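View pics/scene0.png

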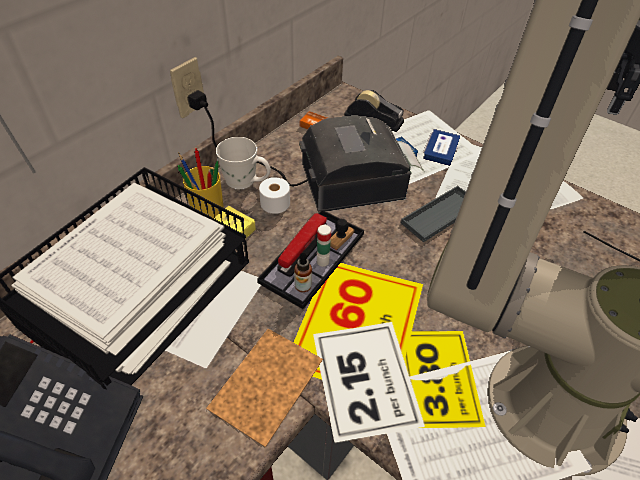

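The top view shows the organiser at about (307,256), with the dropper at (277,267), glue stick at (307,263) and stamp at (338,262). The mat is left at (195,300) and the tray right at (424,318). The scene view agrees. Next I'll measure these.

```bash
cat >> h.py <<'E'
def cast(c,uv,z):
    uv=np.atleast_2d(uv).astype(float); T=np.linalg.inv(c["camera_from_world"])
    d=np.c_[(uv[:,0]-c["cx"])/c["fx"],(uv[:,1]-c["cy"])/c["fy"],np.ones(len(uv))]@T[:3,:3].T
    o=T[:3,3]; return o+d*((z-o[2])/d[:,2])[:,None]
def rect(c,mask,z):
    k,_=cv2.findContours(mask.astype(np.uint8),0,2); k=max(k,key=cv2.contourArea)[:,0]
    w=cast(c,k,z)[:,:2]; return cv2.minAreaRect((w*1000).astype(np.float32))
E
python3 - <<'E'
from h import *
for n in("top","scene"):
    c=dict(np.load(f"{n}0.npz")); im=c["image"]; W=pts(c); hsv=cv2.cvtColor(im,cv2.COLOR_BGR2HSV)
    H,S,V=hsv[...,0],hsv[...,1],hsv[...,2]
    X,Y,Z=W[...,0],W[...,1],W[...,2]
    box=lambda x0,x1,y0,y1:(X>x0)&(X<x1)&(Y>y0)&(Y<y1)
    if n=="top":
        m=np.zeros((480,640),bool)
        a=m.copy();a[260:340,145:240]=1; print("mat",rect(c,a&(H>5)&(H<20)&(S>110)&(V>90),.003))
        a=m.copy();a[285:350,375:475]=1; k=cv2.morphologyEx((a&(V<95)&(S<80)).astype(np.uint8),2,np.ones((5,5)));print("tray",rect(c,k,.014))
        a=m.copy();a[222:292,250:360]=1; k=cv2.morphologyEx((a&(V<80)).astype(np.uint8),3,np.ones((5,5)));print("org",rect(c,cv2.morphologyEx(k,2,np.ones((5,5))),.014))
        cv2.imwrite("pics/crop1.png",cv2.resize(np.hstack([im[225:290,250:365]]),None,fx=6,fy=6,interpolation=2))
    org=box(.40,.6,-.12,.14)
    for lo,hi in((.035,.06),(.06,.075),(.075,.11)):
        k=(org&(Z>lo)&(Z<hi)).astype(np.uint8); nl,L,st,ce=cv2.connectedComponentsWithStats(k)
        for i in range(1,nl):
            if st[i,4]>8:
                p=W[L==i]; print(n,lo,hi,st[i,4],"min",p.min(0).round(4),"max",p.max(0).round(4),"med",np.median(p,0).round(4))
    red=((H<8)|(H>172))&(S>140)&(Z>.04)&org
    print(n,"red",rect(c,red,.05), np.median(W[red],0))
    print("workZ",np.nanmedian(Z[box(.3,.5,-.3,.3)&(Z<.01)]))
    cv2.imwrite("pics/cropS.png",cv2.resize(im[200:315,250:375],None,fx=5,fy=5,interpolation=2)) if n=="scene" else 0
E
```

```text
mat ((399.1240539550781, 267.066650390625), (123.92475891113281, 195.2049560546875), 6.9463419914245605)
tray ((377.5668640136719, -263.8765869140625), (207.9537811279297, 92.35591125488281), 83.98782348632812)
org ((519.29541015625, 12.46917724609375), (128.5347137451172, 278.3690490722656), 8.248555183410645)
top 0.035 0.06 25 min [ 0.5705 -0.12    0.0359] max [ 0.5886 -0.0968  0.0589] med [ 0.578  -0.1096  0.0456]
top 0.035 0.06 804 min [ 0.5219 -0.0593  0.0356] max [0.5649 0.0846 0.0597] med [0.5415 0.0091 0.0524]
top 0.035 0.06 46 min [ 0.4867 -0.0766  0.0503] max [ 0.5132 -0.0505  0.0599] med [ 0.4999 -0.0621  0.0572]
top 0.035 0.06 14 min [0.4676 0.0643 0.0352] max [0.4827 0.0849 0.0599] med [0.4732 0.0683 0.0473]
top 0.06 0.075 16 min [ 0.5713 -0.1185  0.0633] max [ 0.5886 -0.0968  0.075 ] med [ 0.5802 -0.1077  0.0697]
top 0.06 0.075 70 min [ 0.4888 -0.0737  0.0601] max [ 0.5119 -0.0527  0.0668] med [ 0.5002 -0.0622  0.0625]
top 0.06 0.075 81 min [0.4689 0.0647 0.0602] max [0.4991 0.0973 0.0741] med [0.4806 0.0775 0.0654]
top 0.075 0.11 80 min [ 0.5692 -0.1199  0.0778] max [ 
[... 1174 characters left out ...]
619]
scene 0.06 0.075 65 min [0.4789 0.0051 0.06  ] max [0.4997 0.022  0.0747] med [0.4839 0.0174 0.0677]
scene 0.06 0.075 128 min [0.4677 0.0669 0.0604] max [0.4982 0.0982 0.0748] med [0.4767 0.0903 0.0653]
scene 0.075 0.11 208 min [ 0.5672 -0.12    0.0751] max [ 0.5999 -0.0946  0.11  ] med [ 0.5806 -0.1086  0.0934]
scene 0.075 0.11 238 min [ 0.4786 -0.005   0.0751] max [0.5048 0.0233 0.1086] med [0.4886 0.0137 0.101 ]
scene 0.075 0.11 145 min [0.4723 0.07   0.075 ] max [0.496  0.0937 0.1068] med [0.4809 0.0849 0.084 ]
scene red ((525.330322265625, 14.034439086914062), (62.781436920166016, 154.28439331054688), 7.717680931091309) [0.53661294 0.01899604 0.05193492]
workZ 0.0007566930922839332
```

View pics/crop1.png

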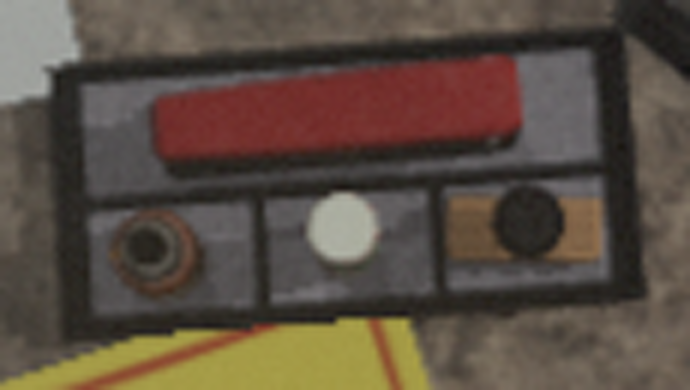

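View pics/cropS.png

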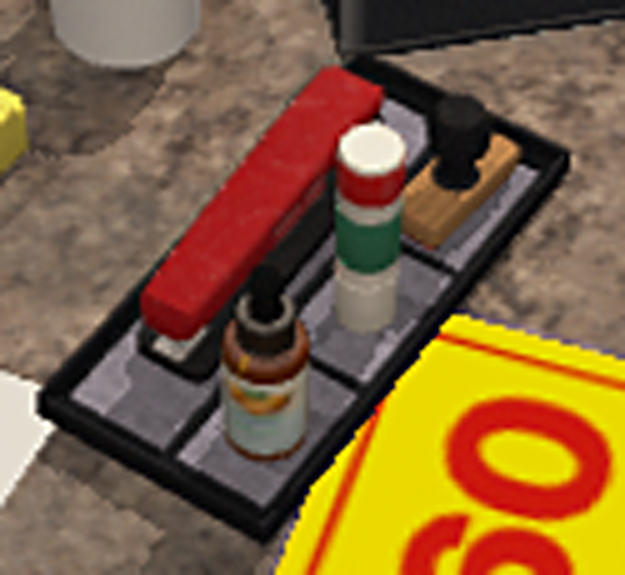

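The crops show the dropper in the left bay, the glue stick in the middle and the stamp on the right. The stamp's yaw differs slightly from the organiser's, so I'll refine the yaws and centres.

```bash
cat > m.py <<'E'
from h import *
def meas(c):
    im=c["image"]; H,S,V=cv2.split(cv2.cvtColor(im,cv2.COLOR_BGR2HSV)); W=pts(c); X,Y,Z=W[...,0],W[...,1],W[...,2]
    o={}
    def big(m,z,name):
        k,_=cv2.findContours(m.astype(np.uint8),0,2)
        if not k: return
        k=max(k,key=cv2.contourArea)[:,0]
        if len(k)<5: return
        r=cv2.minAreaRect(k.astype(np.float32)); p=cast(c,cv2.boxPoints(r),z)[:,:2]*1000
        e=p[1]-p[0] if np.linalg.norm(p[1]-p[0])>np.linalg.norm(p[2]-p[1]) else p[2]-p[1]
        M=cast(c,np.argwhere(m)[:,::-1],z)[:,:2].mean(0)*1000
        print(name,"rectc",p.mean(0).round(1),"size",np.linalg.norm(p[1]-p[0]).round(1),np.linalg.norm(p[2]-p[1]).round(1),"yaw(deg)",np.degrees(np.arctan2(-e[0],e[1])).round(1)%180,"mean",M.round(1))
    for n,lo,hi,x0,x1,y0,y1,zz in(("glue",.09,.115,.47,.51,-.02,.04,.1055),("stamphandle",.05,.07,.48,.52,-.1,-.03,.063),("dropBody",.062,.115,.46,.51,.05,.11,.075),("dropTop",.088,.115,.46,.51,.05,.11,.106)):
        big((X>x0)&(X<x1)&(Y>y0)&(Y<y1)&(Z>lo)&(Z<hi),zz,n)
    R=(X>.4)&(X<.6)&(Y>-.13)&(Y<.15)
    big(R&((H<8)|(H>172))&(S>130)&(Y<.11)&(Z>.035)&(X>.51),.054,"stapler")
    big(R&(H>8)&(H<22)&(S>70)&(Y<-.02)&(Z>.012)&(V>70),.0235,"wood")
    return W
if __name__=="__main__":
    import sys
    c=dict(np.load("top0.npz")); W=meas(c)
    # corners of the organiser read from crop1 (px/6 + offset)
    q=np.array([[55,70],[627,32],[642,296],[68,336]])/6+[250,225]
    p=cast(c,q-.4,.014)[:,:2]*1000; print("org corners",p.round(0).tolist(),"c",p.mean(0),[np.linalg.norm(p[i]-p[i-1]).round() for i in range(4)])
    e=p[0]-p[1]+p[3]-p[2]; print("yaw",np.degrees(np.arctan2(-e[0],e[1])))
    print("hold",__import__("workcell").env.hold_point_z)
E
python3 m.py
```

```text
glue rectc [491.8   7.6] size 24.4 24.4 yaw(deg) 91.5 mean [491.7   7.8]
stamphandle rectc [499.2 -63.1] size 25.5 25.5 yaw(deg) 91.0 mean [499.4 -62.8]
dropBody rectc [483.2  79.6] size 30.4 30.8 yaw(deg) 136.7 mean [483.4  79.9]
dropTop rectc [483.2  80.2] size 11.0 11.1 yaw(deg) 92.1 mean [483.5  79.9]
stapler rectc [540.1  11.6] size 141.4 30.8 yaw(deg) 7.900000000000006 mean [541.9   9.1]
wood rectc [1133.9 -149.8] size 202.9 103.1 yaw(deg) 1.8000000000000114 mean [1101.3 -146.3]
org corners [[560.0, 127.0], [581.0, -105.0], [474.0, -112.0], [452.0, 118.0]] c [517.00553499   7.12092284] [np.float64(108.0), np.float64(233.0), np.float64(107.0), np.float64(231.0)]
yaw 5.369290375914615
hold 0.0187
```

carry_out:
  moves:
    - {"tx": 1.9, "ty": 3.44, "wz": 0.1815, "claw": -0.2}
    - {"tx": 1.9, "ty": 3.44, "wz": 0.1815, "claw": -0.2}
    - {"tx": 1.9, "ty": 3.44, "wz": 0.1815, "claw": -0.2}
    - {"tx": 1.9, "ty": 3.44, "wz": 0.1815, "claw": -0.2}
    - {"tx": 1.9, "ty": 3.44, "wz": 0.1815, "claw": -0.2}
    - {"tx": 1.9, "ty": 3.44, "wz": 0.1815, "claw": -0.2}
    - {"tx": 1.9, "ty": 3.44, "wz": 0.1815, "claw": -0.2}
    - {"tx": 1.9, "ty": 3.44, "wz": 0.1815, "claw": -0.2}
  newtons: 30

```text
invalid input at $.moves[0]: expected keys tx, ty, tz, wx, wy, wz, claw
```

carry_out:
  moves:
    - {"tx": 1.9, "ty": 3.44, "wz": 0.1815, "claw": -0.2}
    - {"tx": 1.9, "ty": 3.44, "wz": 0.1815, "claw": -0.2}
    - {"tx": 1.9, "ty": 3.44, "wz": 0.1815, "claw": -0.2}
    - {"tx": 1.9, "ty": 3.44, "wz": 0.1815, "claw": -0.2}
    - {"tx": 1.9, "ty": 3.44, "wz": 0.1815, "claw": -0.2}
    - {"tx": 1.9, "ty": 3.44, "wz": 0.1815, "claw": -0.2}
    - {"tx": 1.9, "ty": 3.44, "wz": 0.1815, "claw": -0.2}
    - {"tx": 1.9, "ty": 3.44, "wz": 0.1815, "claw": -0.2}

```text
invalid input at $.moves[0]: expected keys tx, ty, tz, wx, wy, wz, claw
```

carry_out:
  moves:
    - {"claw": -0.2}
    - {"claw": -0.2}

```text
invalid input at $.moves[0]: expected keys tx, ty, tz, wx, wy, wz, claw
```

All keys are required in every row.

carry_out:
  moves:
    - {"tx": 1.9, "ty": 3.44, "tz": 0, "wx": 0, "wy": 0, "wz": 0.1815, "claw": -0.2}
    - {"tx": 1.9, "ty": 3.44, "tz": 0, "wx": 0, "wy": 0, "wz": 0.1815, "claw": -0.2}
    - {"tx": 1.9, "ty": 3.44, "tz": 0, "wx": 0, "wy": 0, "wz": 0.1815, "claw": -0.2}
    - {"tx": 1.9, "ty": 3.44, "tz": 0, "wx": 0, "wy": 0, "wz": 0.1815, "claw": -0.2}
    - {"tx": 1.9, "ty": 3.44, "tz": 0, "wx": 0, "wy": 0, "wz": 0.1815, "claw": -0.2}
    - {"tx": 1.9, "ty": 3.44, "tz": 0, "wx": 0, "wy": 0, "wz": 0.1815, "claw": -0.2}
    - {"tx": 1.9, "ty": 3.44, "tz": 0, "wx": 0, "wy": 0, "wz": 0.1815, "claw": -0.2}
    - {"tx": 1.9, "ty": 3.44, "tz": 0, "wx": 0, "wy": 0, "wz": 0.1815, "claw": -0.2}
  newtons: 30

```text
clock: 1.1
tcp_pos: [0.3396, -0.2671, 0.231]
orientation: [-0.0, 0.626, 0.78, 0.0]
wrist_force: [0.6, -0.3, 0.2]
finger_gap: 0.051
grip_force: 0.0
```

carry_out:
  moves:
    - {"tx": 1.9, "ty": 3.44, "tz": 0, "wx": 0, "wy": 0, "wz": 0.1815, "claw": -0.2}
    - {"tx": 1.9, "ty": 3.44, "tz": 0, "wx": 0, "wy": 0, "wz": 0.1815, "claw": -0.2}
    - {"tx": 1.9, "ty": 3.44, "tz": 0, "wx": 0, "wy": 0, "wz": 0.1815, "claw": -0.2}
    - {"tx": 1.9, "ty": 3.44, "tz": 0, "wx": 0, "wy": 0, "wz": 0.1815, "claw": -0.2}
    - {"tx": 1.9, "ty": 3.44, "tz": 0, "wx": 0, "wy": 0, "wz": 0.1815, "claw": -0.2}
    - {"tx": 1.9, "ty": 3.44, "tz": 0, "wx": 0, "wy": 0, "wz": 0.1815, "claw": -0.2}
    - {"tx": 1.9, "ty": 3.44, "tz": 0, "wx": 0, "wy": 0, "wz": 0.1815, "claw": -0.2}
    - {"tx": 0, "ty": 0, "tz": 0, "wx": 0, "wy": 0, "wz": 0.1815, "claw": -0.2}

```text
clock: 2.1
tcp_pos: [0.4729, -0.0255, 0.2308]
orientation: [-0.0, -0.052, 0.999, 0.0]
wrist_force: [-1.0, 0.6, 0.1]
finger_gap: 0.0512
grip_force: 0.0
```

carry_out:
  moves:
    - {"tx": 1.9, "ty": 3.35, "tz": 0, "wx": 0, "wy": 0, "wz": 0, "claw": -0.2}
    - {"tx": 0, "ty": 0, "tz": -4, "wx": 0, "wy": 0, "wz": 0, "claw": -0.2}
    - {"tx": 0, "ty": 0, "tz": -5, "wx": 0, "wy": 0, "wz": 0, "claw": -0.2}
    - {"tx": 0, "ty": 0, "tz": -4, "wx": 0, "wy": 0, "wz": 0, "claw": -0.2}
    - {"tx": 0, "ty": 0, "tz": -3, "wx": 0, "wy": 0, "wz": 0, "claw": -0.2}
    - {"tx": 0, "ty": 0, "tz": -1, "wx": 0, "wy": 0, "wz": 0, "claw": -0.2}
    - {"tx": 0, "ty": 0, "tz": 0, "wx": 0, "wy": 0, "wz": 0, "claw": -0.2}

```text
clock: 2.98
tcp_pos: [0.491, 0.0059, 0.0611]
orientation: [-0.001, -0.047, 0.999, 0.0]
wrist_force: [0.6, -0.4, -1.0]
finger_gap: 0.0513
grip_force: 0.0
```

carry_out:
  moves:
    - {"tx": 0, "ty": 0, "tz": 0, "wx": 0, "wy": 0, "wz": 0, "claw": 1}
    - {"tx": 0, "ty": 0, "tz": 0, "wx": 0, "wy": 0, "wz": 0, "claw": 1}
    - {"tx": 0, "ty": 0, "tz": 0, "wx": 0, "wy": 0, "wz": 0, "claw": 1}
    - {"tx": 0, "ty": 0, "tz": 0, "wx": 0, "wy": 0, "wz": 0, "claw": 1}

```text
clock: 3.48
tcp_pos: [0.4922, 0.0057, 0.0624]
orientation: [0.001, -0.047, 0.999, -0.0]
wrist_force: [1.1, -0.4, 5.8]
finger_gap: 0.0255
grip_force: 30.3
```

carry_out:
  moves:
    - {"tx": 0, "ty": 0, "tz": 2, "wx": 0, "wy": 0, "wz": 0, "claw": 1}
    - {"tx": 0, "ty": 0, "tz": 5, "wx": 0, "wy": 0, "wz": 0, "claw": 1}
    - {"tx": -1, "ty": 2.3, "tz": 5, "wx": 0, "wy": 0, "wz": 0, "claw": 1}
    - {"tx": -2, "ty": 5, "tz": 0, "wx": 0, "wy": 0, "wz": 0, "claw": 1}
    - {"tx": -2, "ty": 5, "tz": 0, "wx": 0, "wy": 0, "wz": 0, "claw": 1}
    - {"tx": -2, "ty": 5, "tz": 0, "wx": 0, "wy": 0, "wz": 0, "claw": 1}
    - {"tx": -2, "ty": 5, "tz": 0, "wx": 0, "wy": 0, "wz": 0, "claw": 1}
    - {"tx": -2, "ty": 5, "tz": 0, "wx": 0, "wy": 0, "wz": 0, "claw": 1}

```text
clock: 4.47
tcp_pos: [0.3804, 0.2803, 0.1814]
orientation: [0.0, -0.047, 0.999, 0.0]
wrist_force: [0.8, 1.3, -0.3]
finger_gap: 0.0256
grip_force: 30.1
```

carry_out:
  moves:
    - {"tx": -1.6, "ty": 5, "tz": 0, "wx": 0, "wy": 0, "wz": 0, "claw": 1}
    - {"tx": 0, "ty": 0, "tz": -4, "wx": 0, "wy": 0, "wz": 0, "claw": 1}
    - {"tx": 0, "ty": 0, "tz": -4, "wx": 0, "wy": 0, "wz": 0, "claw": 1}
    - {"tx": 0, "ty": 0, "tz": -2, "wx": 0, "wy": 0, "wz": 0, "claw": 1}
    - {"tx": 0, "ty": 0, "tz": 0, "wx": 0, "wy": 0, "wz": 0, "claw": 1}
    - {"tx": 0, "ty": 0, "tz": 0, "wx": 0, "wy": 0, "wz": 0, "claw": 1}

```text
clock: 5.22
tcp_pos: [0.3658, 0.3291, 0.0821]
orientation: [0.0, -0.047, 0.999, 0.0]
wrist_force: [0.1, -0.1, 0.1]
finger_gap: 0.0258
grip_force: 30.1
```

carry_out:
  moves:
    - {"tx": 0, "ty": 0, "tz": -1.2, "wx": 0, "wy": 0, "wz": 0, "claw": 1}
    - {"tx": 0, "ty": 0, "tz": -0.6, "wx": 0, "wy": 0, "wz": 0, "claw": 1}
    - {"tx": 0, "ty": 0, "tz": -0.3, "wx": 0, "wy": 0, "wz": 0, "claw": 1}
    - {"tx": 0, "ty": 0, "tz": 0, "wx": 0, "wy": 0, "wz": 0, "claw": 1}

```text
clock: 5.72
tcp_pos: [0.3654, 0.3289, 0.0604]
orientation: [0.0, -0.047, 0.999, 0.0]
wrist_force: [0.2, 0.4, -0.2]
finger_gap: 0.0255
grip_force: 30.0
```

```bash
python3 - <<'E'
from h import *
c=read_camera("scene"); cv2.imwrite("pics/g1.png",cv2.resize(c["image"][230:450,150:400],None,fx=3,fy=2.7)); print(env.get_state()["wrist_force"])
E
```

```text
[-0.75785948 -0.67014801  0.17927793]
```

View pics/g1.png

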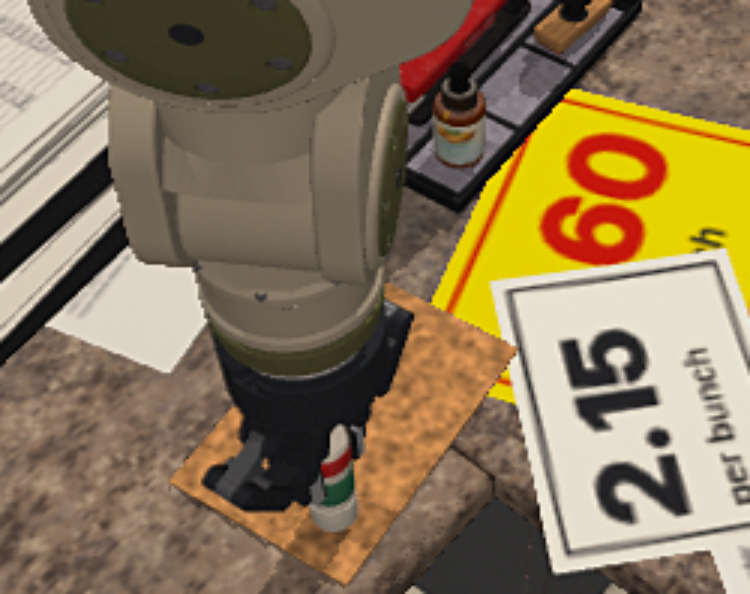

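The glue stick is upright in the gripper over the mat, its base at about (335,520). I'll lower it until it touches, then release.

carry_out:
  moves:
    - {"tx": 0, "ty": 0, "tz": -0.15, "wx": 0, "wy": 0, "wz": 0, "claw": 1}
    - {"tx": 0, "ty": 0, "tz": 0, "wx": 0, "wy": 0, "wz": 0, "claw": 1}
    - {"tx": 0, "ty": 0, "tz": 0, "wx": 0, "wy": 0, "wz": 0, "claw": 1}

```text
clock: 6.15
tcp_pos: [0.3657, 0.329, 0.0604]
orientation: [0.001, -0.047, 0.999, 0.0]
wrist_force: [-2.3, -2.3, 12.0]
finger_gap: 0.0257
grip_force: 31.3
```

carry_out:
  moves:
    - {"tx": 0, "ty": 0, "tz": 0.1, "wx": 0, "wy": 0, "wz": 0, "claw": 1}
    - {"tx": 0, "ty": 0, "tz": 0, "wx": 0, "wy": 0, "wz": 0, "claw": 0.3}
    - {"tx": 0, "ty": 0, "tz": 0, "wx": 0, "wy": 0, "wz": 0, "claw": 0}
    - {"tx": 0, "ty": 0, "tz": 0, "wx": 0, "wy": 0, "wz": 0, "claw": -0.2}
    - {"tx": 0, "ty": 0, "tz": 3, "wx": 0, "wy": 0, "wz": 0, "claw": -0.2}
    - {"tx": 0, "ty": 0, "tz": 5, "wx": 0, "wy": 0, "wz": 0, "claw": -0.2}
    - {"tx": 0, "ty": 0, "tz": 5, "wx": 0, "wy": 0, "wz": 0, "claw": -0.2}
    - {"tx": 1.8, "ty": -4.9, "tz": 0, "wx": 0, "wy": 0, "wz": 0, "claw": -0.2}

```text
clock: 7.15
tcp_pos: [0.3857, 0.2827, 0.1941]
orientation: [0.004, -0.05, 0.999, 0.002]
wrist_force: [0.5, 0.4, -0.7]
finger_gap: 0.0511
grip_force: 0.0
```

carry_out:
  moves:
    - {"tx": 2.5, "ty": -5, "tz": 0, "wx": 0, "wy": 0, "wz": 0, "claw": -0.2}
    - {"tx": 2.5, "ty": -5, "tz": 0, "wx": 0, "wy": 0, "wz": 0, "claw": -0.2}
    - {"tx": 2.5, "ty": -5, "tz": 0, "wx": 0, "wy": 0, "wz": 0, "claw": -0.2}
    - {"tx": 2.5, "ty": -5, "tz": 0, "wx": 0, "wy": 0, "wz": 0, "claw": -0.2}
    - {"tx": 0, "ty": 0, "tz": -4, "wx": 0, "wy": 0, "wz": 0, "claw": -0.2}
    - {"tx": 0, "ty": 0, "tz": -2, "wx": 0, "wy": 0, "wz": 0, "claw": -0.2}
    - {"tx": 0, "ty": 0, "tz": 0, "wx": 0, "wy": 0, "wz": 0, "claw": -0.2}
    - {"tx": 0, "ty": 0, "tz": 0, "wx": 0, "wy": 0, "wz": 0, "claw": -0.2}

```text
clock: 8.15
tcp_pos: [0.4838, 0.08, 0.1306]
orientation: [0.0, -0.047, 0.999, 0.0]
wrist_force: [0.2, 0.7, 0.2]
finger_gap: 0.0511
grip_force: 0.0
```

```bash
python3 - <<'E'
from h import *
print(env.get_state()["tcp_pos"],env.get_state()["joint_pos"].round(2))
c=read_camera("scene"); W=pts(c); X,Y,Z=W[...,0],W[...,1],W[...,2]
m=(X>.33)&(X<.4)&(Y>.29)&(Y<.37)&(Z>.02)&(Z<.13); p=W[m]; print(p.min(0),p.max(0),len(p))
cv2.imwrite("pics/g2.png",c["image"])
E
```

```text
[0.48378716 0.07997957 0.13055364] [-0.    0.21 -0.35  1.01  0.   -0.09]
[0.35155851 0.31612385 0.0202586 ] [0.37724708 0.3429081  0.10671824] 597
```

View pics/g2.png

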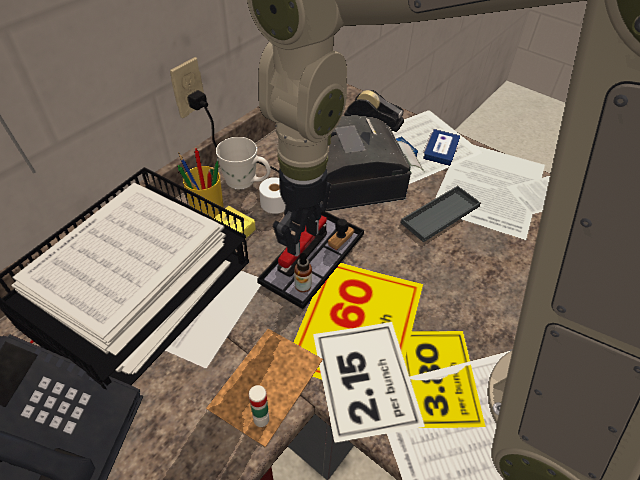

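The glue stick stands upright on the mat at pixel (259,405). The gripper is above the dropper, so I'll descend and grip.

carry_out:
  moves:
    - {"tx": 0, "ty": 0, "tz": -3.5, "wx": 0, "wy": 0, "wz": 0, "claw": -0.2}
    - {"tx": 0, "ty": 0, "tz": -3, "wx": 0, "wy": 0, "wz": 0, "claw": -0.2}
    - {"tx": 0, "ty": 0, "tz": -2.3, "wx": 0, "wy": 0, "wz": 0, "claw": -0.2}
    - {"tx": 0, "ty": 0, "tz": 0, "wx": 0, "wy": 0, "wz": 0, "claw": -0.2}
    - {"tx": 0, "ty": 0, "tz": 0, "wx": 0, "wy": 0, "wz": 0, "claw": 1}
    - {"tx": 0, "ty": 0, "tz": 0, "wx": 0, "wy": 0, "wz": 0, "claw": 1}
    - {"tx": 0, "ty": 0, "tz": 0, "wx": 0, "wy": 0, "wz": 0, "claw": 1}
    - {"tx": 0, "ty": 0, "tz": 0, "wx": 0, "wy": 0, "wz": 0, "claw": 1}

```text
clock: 9.2
tcp_pos: [0.4847, 0.0801, 0.0434]
orientation: [0.002, -0.047, 0.999, 0.0]
wrist_force: [-0.9, 1.1, 5.9]
finger_gap: 0.0313
grip_force: 30.2
```

carry_out:
  moves:
    - {"tx": 0, "ty": 0, "tz": 2, "wx": 0, "wy": 0, "wz": 0, "claw": 1}
    - {"tx": 0, "ty": 0, "tz": 5, "wx": 0, "wy": 0, "wz": 0, "claw": 1}
    - {"tx": 0, "ty": 0.5, "tz": 5, "wx": 0, "wy": 0, "wz": 0, "claw": 1}
    - {"tx": -1.2, "ty": 5, "tz": 0, "wx": 0, "wy": 0, "wz": 0, "claw": 1}
    - {"tx": -1.4, "ty": 5, "tz": 0, "wx": 0, "wy": 0, "wz": 0, "claw": 1}
    - {"tx": -1.4, "ty": 5, "tz": 0, "wx": 0, "wy": 0, "wz": 0, "claw": 1}
    - {"tx": -1.4, "ty": 5, "tz": 0, "wx": 0, "wy": 0, "wz": 0, "claw": 1}
    - {"tx": -1.4, "ty": 5, "tz": 0, "wx": 0, "wy": 0, "wz": 0, "claw": 1}

```text
clock: 10.2
tcp_pos: [0.4148, 0.3364, 0.1623]
orientation: [0.001, -0.047, 0.999, 0.0]
wrist_force: [0.9, 0.2, -0.4]
finger_gap: 0.0314
grip_force: 30.1
```

carry_out:
  moves:
    - {"tx": 0, "ty": 0, "tz": -4, "wx": 0, "wy": 0, "wz": 0, "claw": 1}
    - {"tx": 0, "ty": 0, "tz": -4, "wx": 0, "wy": 0, "wz": 0, "claw": 1}
    - {"tx": 0, "ty": 0, "tz": -2, "wx": 0, "wy": 0, "wz": 0, "claw": 1}
    - {"tx": 0, "ty": 0, "tz": -1.2, "wx": 0, "wy": 0, "wz": 0, "claw": 1}
    - {"tx": 0, "ty": 0, "tz": -0.6, "wx": 0, "wy": 0, "wz": 0, "claw": 1}
    - {"tx": 0, "ty": 0, "tz": -0.3, "wx": 0, "wy": 0, "wz": 0, "claw": 1}
    - {"tx": 0, "ty": 0, "tz": 0, "wx": 0, "wy": 0, "wz": 0, "claw": 1}

```text
clock: 11.08
tcp_pos: [0.416, 0.3351, 0.0416]
orientation: [0.001, -0.047, 0.999, 0.0]
wrist_force: [0.5, -0.2, -0.8]
finger_gap: 0.0311
grip_force: 30.1
```

carry_out:
  moves:
    - {"tx": 0, "ty": 0, "tz": -0.1, "wx": 0, "wy": 0, "wz": 0, "claw": 1}
    - {"tx": 0, "ty": 0, "tz": 0, "wx": 0, "wy": 0, "wz": 0, "claw": 1}
    - {"tx": 0, "ty": 0, "tz": 0, "wx": 0, "wy": 0, "wz": 0, "claw": 0.2}
    - {"tx": 0, "ty": 0, "tz": 0, "wx": 0, "wy": 0, "wz": 0, "claw": 0}
    - {"tx": 0, "ty": 0, "tz": 0, "wx": 0, "wy": 0, "wz": 0, "claw": -0.2}
    - {"tx": 0, "ty": 0, "tz": 3, "wx": 0, "wy": 0, "wz": 0, "claw": -0.2}
    - {"tx": 0, "ty": 0, "tz": 5, "wx": 0, "wy": 0, "wz": 0, "claw": -0.2}
    - {"tx": 0, "ty": 0, "tz": 5, "wx": 0, "wy": 0, "wz": 0, "claw": -0.2}

```text
clock: 12.08
tcp_pos: [0.4149, 0.3346, 0.1707]
orientation: [-0.001, -0.047, 0.999, -0.0]
wrist_force: [0.0, 0.2, -0.1]
finger_gap: 0.051
grip_force: 0.0
```

carry_out:
  moves:
    - {"tx": 1, "ty": -4.8, "tz": 0, "wx": 0, "wy": 0, "wz": 0, "claw": -0.2}
    - {"tx": 1, "ty": -5, "tz": 0, "wx": 0, "wy": 0, "wz": 0, "claw": -0.2}
    - {"tx": 1, "ty": -5, "tz": 0, "wx": 0, "wy": 0, "wz": 0, "claw": -0.2}
    - {"tx": 1, "ty": -5, "tz": 0, "wx": 0, "wy": 0, "wz": 0, "claw": -0.2}
    - {"tx": 1, "ty": -5, "tz": 0, "wx": 0, "wy": 0, "wz": 0, "claw": -0.2}
    - {"tx": 1, "ty": -5, "tz": 0, "wx": 0, "wy": 0, "wz": 0, "claw": -0.2}
    - {"tx": 1.2, "ty": -5, "tz": 0, "wx": 0, "wy": 0, "wz": 0, "claw": -0.2}
    - {"tx": 1.1, "ty": -5, "tz": -3, "wx": 0, "wy": 0, "wz": 0, "claw": -0.2}

```text
clock: 13.08
tcp_pos: [0.5006, -0.0655, 0.1416]
orientation: [0.003, -0.047, 0.999, -0.001]
wrist_force: [1.8, -0.1, -0.6]
finger_gap: 0.0512
grip_force: 0.0
```

carry_out:
  moves:
    - {"tx": 0, "ty": 0, "tz": -3, "wx": 0, "wy": 0, "wz": 0, "claw": -0.2}
    - {"tx": 0, "ty": 0, "tz": 0, "wx": 0, "wy": 0, "wz": 0, "claw": -0.2}
    - {"tx": 0, "ty": 0, "tz": 0, "wx": 0, "wy": 0, "wz": 0, "claw": -0.2}

```text
clock: 13.45
tcp_pos: [0.4985, -0.0628, 0.1106]
orientation: [0.0, -0.047, 0.999, 0.0]
wrist_force: [-0.4, 0.5, -0.8]
finger_gap: 0.0508
grip_force: 0.0
```

```bash
python3 - <<'E'
from h import *
s=env.get_state();print(s["tcp_pos"],s["joint_pos"].round(2))
c=read_camera("scene"); W=pts(c); X,Y,Z=W[...,0],W[...,1],W[...,2]
for b in((.33,.39,.29,.37),(.395,.45,.29,.38)):
    m=(X>b[0])&(X<b[1])&(Y>b[2])&(Y<b[3])&(Z>.02)&(Z<.13); p=W[m]; print(p.min(0).round(4),p.max(0).round(4),len(p))
E
```

```text
[ 0.49847951 -0.06284655  0.11056652] [-0.29  0.25 -0.35  0.97  0.   -0.38]
[0.3515 0.3154 0.0201] [0.3772 0.3426 0.1074] 596
[0.3979 0.3208 0.0205] [0.4304 0.3532 0.1051] 606
```

carry_out:
  moves:
    - {"tx": 0.1, "ty": 0, "tz": -3, "wx": 0, "wy": 0, "wz": 0, "claw": -0.2}
    - {"tx": 0, "ty": 0, "tz": -3, "wx": 0, "wy": 0, "wz": 0, "claw": -0.2}
    - {"tx": 0, "ty": 0, "tz": -2, "wx": 0, "wy": 0, "wz": 0, "claw": -0.2}
    - {"tx": 0, "ty": 0, "tz": 0, "wx": 0, "wy": 0, "wz": 0, "claw": -0.2}
    - {"tx": 0, "ty": 0, "tz": 0, "wx": 0, "wy": 0, "wz": 0, "claw": 1}
    - {"tx": 0, "ty": 0, "tz": 0, "wx": 0, "wy": 0, "wz": 0, "claw": 1}
    - {"tx": 0, "ty": 0, "tz": 0, "wx": 0, "wy": 0, "wz": 0, "claw": 1}
    - {"tx": 0, "ty": 0, "tz": 0, "wx": 0, "wy": 0, "wz": 0, "claw": 1}

```text
clock: 14.5
tcp_pos: [0.5007, -0.0631, 0.0316]
orientation: [0.002, -0.047, 0.999, -0.0]
wrist_force: [-0.7, 1.5, 6.6]
finger_gap: 0.0256
grip_force: 29.2
```

carry_out:
  moves:
    - {"tx": 0, "ty": 0, "tz": 2, "wx": 0, "wy": 0, "wz": 0, "claw": 1}
    - {"tx": 0, "ty": 0, "tz": 5, "wx": 0, "wy": 0, "wz": 0, "claw": 1}
    - {"tx": -0.6, "ty": 4, "tz": 4, "wx": 0, "wy": 0, "wz": 0, "claw": 1}
    - {"tx": -1.8, "ty": 5, "tz": 0, "wx": 0, "wy": 0, "wz": 0, "claw": 1}
    - {"tx": -1.8, "ty": 5, "tz": 0, "wx": 0, "wy": 0, "wz": 0, "claw": 1}
    - {"tx": -1.8, "ty": 5, "tz": 0, "wx": 0, "wy": 0, "wz": 0, "claw": 1}
    - {"tx": -1.8, "ty": 5, "tz": 0, "wx": 0, "wy": 0, "wz": 0, "claw": 1}
    - {"tx": -1.8, "ty": 5, "tz": 0, "wx": 0, "wy": 0, "wz": 0, "claw": 1}

```text
clock: 15.5
tcp_pos: [0.403, 0.2284, 0.1407]
orientation: [0.001, -0.047, 0.999, 0.0]
wrist_force: [1.1, 0.6, -0.0]
finger_gap: 0.026
grip_force: 29.7
```

carry_out:
  moves:
    - {"tx": 0, "ty": 0, "tz": -4, "wx": 0, "wy": 0, "wz": 0, "claw": 1}
    - {"tx": 0, "ty": 0, "tz": -4, "wx": 0, "wy": 0, "wz": 0, "claw": 1}
    - {"tx": 0, "ty": 0, "tz": -1.6, "wx": 0, "wy": 0, "wz": 0, "claw": 1}
    - {"tx": 0, "ty": 0, "tz": -0.9, "wx": 0, "wy": 0, "wz": 0, "claw": 1}
    - {"tx": 0, "ty": 0, "tz": -0.5, "wx": 0, "wy": 0, "wz": 0, "claw": 1}
    - {"tx": 0, "ty": 0, "tz": -0.2, "wx": 0, "wy": 0, "wz": 0, "claw": 1}
    - {"tx": 0, "ty": 0, "tz": 0, "wx": 0, "wy": 0, "wz": 0, "claw": 1}

```text
clock: 16.38
tcp_pos: [0.4046, 0.2269, 0.0297]
orientation: [0.001, -0.047, 0.999, 0.0]
wrist_force: [-2.1, -2.9, 9.2]
finger_gap: 0.0259
grip_force: 30.2
```

carry_out:
  moves:
    - {"tx": 0, "ty": 0, "tz": 0.1, "wx": 0, "wy": 0, "wz": 0, "claw": 1}
    - {"tx": 0, "ty": 0, "tz": 0, "wx": 0, "wy": 0, "wz": 0, "claw": 0.3}
    - {"tx": 0, "ty": 0, "tz": 0, "wx": 0, "wy": 0, "wz": 0, "claw": 0}
    - {"tx": 0, "ty": 0, "tz": 0, "wx": 0, "wy": 0, "wz": 0, "claw": -0.2}
    - {"tx": 0, "ty": 0, "tz": 3, "wx": 0, "wy": 0, "wz": 0, "claw": -0.2}
    - {"tx": 0, "ty": 0, "tz": 5, "wx": 0, "wy": 0, "wz": 0, "claw": -0.2}
    - {"tx": 0, "ty": 0, "tz": 5, "wx": 0, "wy": 0, "wz": 0, "claw": -0.2}

```text
clock: 17.25
tcp_pos: [0.4028, 0.2267, 0.1598]
orientation: [-0.001, -0.047, 0.999, -0.0]
wrist_force: [1.0, 0.5, 0.2]
finger_gap: 0.0509
grip_force: 0.0
```

carry_out:
  moves:
    - {"tx": 1.7, "ty": -2.7, "tz": 0, "wx": 0, "wy": 0, "wz": -0.17, "claw": -0.45}
    - {"tx": 1.7, "ty": -2.7, "tz": 0, "wx": 0, "wy": 0, "wz": -0.17, "claw": -0.45}
    - {"tx": 1.7, "ty": -2.7, "tz": 0, "wx": 0, "wy": 0, "wz": -0.17, "claw": -0.45}
    - {"tx": 1.7, "ty": -2.7, "tz": 0, "wx": 0, "wy": 0, "wz": -0.17, "claw": -0.45}
    - {"tx": 1.7, "ty": -2.7, "tz": 0, "wx": 0, "wy": 0, "wz": -0.17, "claw": -0.45}
    - {"tx": 1.7, "ty": -2.7, "tz": 0, "wx": 0, "wy": 0, "wz": -0.17, "claw": -0.45}
    - {"tx": 1.7, "ty": -2.7, "tz": 0, "wx": 0, "wy": 0, "wz": -0.17, "claw": -0.45}
    - {"tx": 1.7, "ty": -2.7, "tz": 0, "wx": 0, "wy": 0, "wz": -0.17, "claw": -0.45}

```text
clock: 18.25
tcp_pos: [0.5397, 0.0099, 0.1586]
orientation: [-0.0, 0.594, 0.805, -0.0]
wrist_force: [1.1, -0.0, -0.4]
finger_gap: 0.062
grip_force: 0.0
```

carry_out:
  moves:
    - {"tx": 0, "ty": 0, "tz": -2, "wx": 0, "wy": 0, "wz": -0.167, "claw": -0.45}
    - {"tx": 0, "ty": 0, "tz": 0, "wx": 0, "wy": 0, "wz": 0, "claw": -0.45}
    - {"tx": 0, "ty": 0, "tz": 0, "wx": 0, "wy": 0, "wz": 0, "claw": -0.45}

```text
clock: 18.62
tcp_pos: [0.5391, 0.0111, 0.139]
orientation: [-0.0, 0.656, 0.755, -0.0]
wrist_force: [0.5, 0.0, -0.0]
finger_gap: 0.0622
grip_force: 0.0
```

```bash
python3 - <<'E'
from h import *
s=env.get_state();print(s["tcp_pos"],s["joint_pos"].round(2))
c=read_camera("scene"); W=pts(c); X,Y,Z=W[...,0],W[...,1],W[...,2]
for b in((.33,.39,.29,.37),(.395,.45,.29,.38),(.37,.45,.17,.28)):
    m=(X>b[0])&(X<b[1])&(Y>b[2])&(Y<b[3])&(Z>.012)&(Z<.13); p=W[m]; print(p.min(0).round(4),p.max(0).round(4),len(p))
c=read_camera("top"); cv2.imwrite("pics/t2.png",c["image"][80:440,120:520])
E
```

```text
[0.53909352 0.0110858  0.13904227] [-0.13  0.29 -0.22  1.06  0.    1.3 ]
[0.3513 0.3161 0.0129] [0.3775 0.3428 0.1063] 626
[0.3986 0.3212 0.0122] [0.4306 0.3536 0.1053] 645
[0.3893 0.1957 0.0121] [0.4176 0.2589 0.063 ] 638
```

View pics/t2.png

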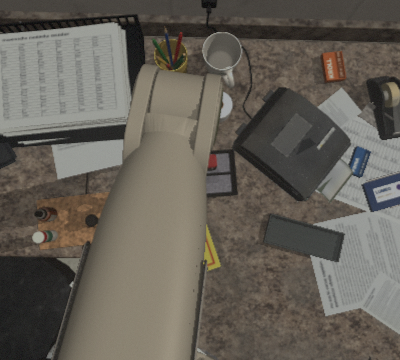

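All three stand upright on the mat, at crop pixels (42,214), (42,237) and (90,221). Next is the stapler.

carry_out:
  moves:
    - {"tx": 0.1, "ty": 0, "tz": -4, "wx": 0, "wy": 0, "wz": 0, "claw": -0.45}
    - {"tx": 0, "ty": 0, "tz": -4, "wx": 0, "wy": 0, "wz": 0, "claw": -0.45}
    - {"tx": 0, "ty": 0, "tz": -2.7, "wx": 0, "wy": 0, "wz": 0, "claw": -0.45}
    - {"tx": 0, "ty": 0, "tz": 0, "wx": 0, "wy": 0, "wz": 0, "claw": -0.45}
    - {"tx": 0, "ty": 0, "tz": 0, "wx": 0, "wy": 0, "wz": 0, "claw": 1}
    - {"tx": 0, "ty": 0, "tz": 0, "wx": 0, "wy": 0, "wz": 0, "claw": 1}
    - {"tx": 0, "ty": 0, "tz": 0, "wx": 0, "wy": 0, "wz": 0, "claw": 1}
    - {"tx": 0, "ty": 0, "tz": 0, "wx": 0, "wy": 0, "wz": 0, "claw": 1}
  newtons: 60

```text
clock: 19.73
tcp_pos: [0.5418, 0.0107, 0.0339]
orientation: [0.002, 0.657, 0.754, 0.001]
wrist_force: [-0.9, 0.6, 5.9]
finger_gap: 0.0289
grip_force: 59.6
```

carry_out:
  moves:
    - {"tx": 0, "ty": 0, "tz": 2, "wx": 0, "wy": 0, "wz": 0, "claw": 1}
    - {"tx": 0, "ty": 0, "tz": 5, "wx": 0, "wy": 0, "wz": 0, "claw": 1}
    - {"tx": -3, "ty": 0, "tz": 5, "wx": 0, "wy": 0, "wz": 0, "claw": 1}
    - {"tx": -4, "ty": -3, "tz": 0, "wx": 0, "wy": 0, "wz": -0.06, "claw": 1}
    - {"tx": -4, "ty": -4.4, "tz": 0, "wx": 0, "wy": 0, "wz": -0.06, "claw": 1}
    - {"tx": -3, "ty": -5, "tz": 0, "wx": 0, "wy": 0, "wz": -0.06, "claw": 1}
    - {"tx": -2.3, "ty": -5, "tz": 0, "wx": 0, "wy": 0, "wz": -0.063, "claw": 1}
    - {"tx": 0, "ty": -5, "tz": 0, "wx": 0, "wy": 0, "wz": 0, "claw": 1}

```text
clock: 20.72
tcp_pos: [0.3756, -0.2141, 0.1526]
orientation: [0.0, 0.744, 0.669, 0.0]
wrist_force: [1.2, -0.9, -2.2]
finger_gap: 0.0284
grip_force: 60.2
```

carry_out:
  moves:
    - {"tx": 0, "ty": -5, "tz": 0, "wx": 0, "wy": 0, "wz": 0, "claw": 1}
    - {"tx": 0, "ty": 0, "tz": -4, "wx": 0, "wy": 0, "wz": 0, "claw": 1}
    - {"tx": 0, "ty": 0, "tz": -2.5, "wx": 0, "wy": 0, "wz": 0, "claw": 1}
    - {"tx": 0, "ty": 0, "tz": 0, "wx": 0, "wy": 0, "wz": 0, "claw": 1}
    - {"tx": 0, "ty": 0, "tz": 0, "wx": 0, "wy": 0, "wz": 0, "claw": 1}

```text
clock: 21.35
tcp_pos: [0.3778, -0.2636, 0.088]
orientation: [0.001, 0.743, 0.669, 0.0]
wrist_force: [0.9, -1.2, -1.2]
finger_gap: 0.0289
grip_force: 60.2
```

```bash
python3 - <<'E'
from h import *
s=env.get_state();print(s["tcp_pos"],s["joint_pos"].round(2))
c=read_camera("scene"); cv2.imwrite("pics/tr1.png",cv2.resize(c["image"][140:300,360:560],None,fx=4,fy=3.7))
c=dict(np.load("top0.npz"));im=c["image"]; cv2.imwrite("pics/tr0.png",cv2.resize(im[285:350,375:475],None,fx=8,fy=8,interpolation=2))
E
```

```text
[ 0.37782937 -0.26355446  0.08795539] [-0.78  0.19 -0.49  0.89  0.    0.89]
```

View pics/tr1.png

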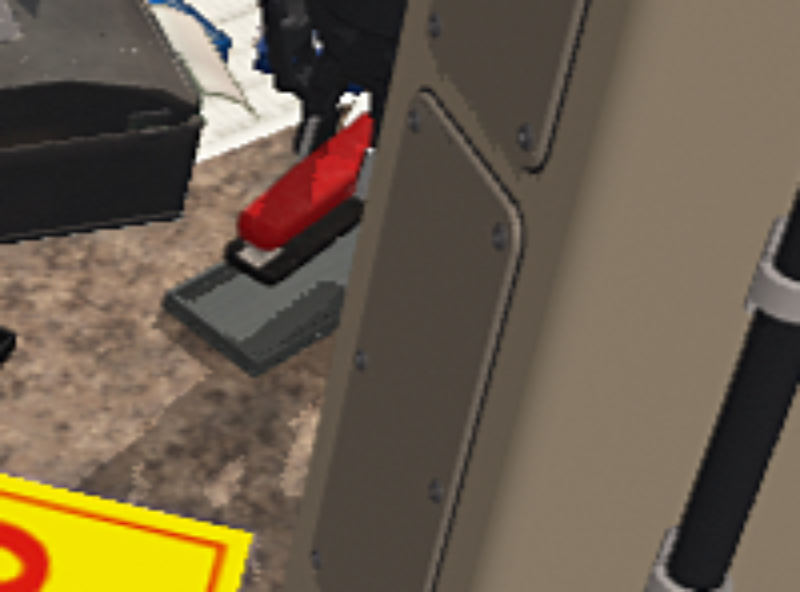

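View pics/tr0.png

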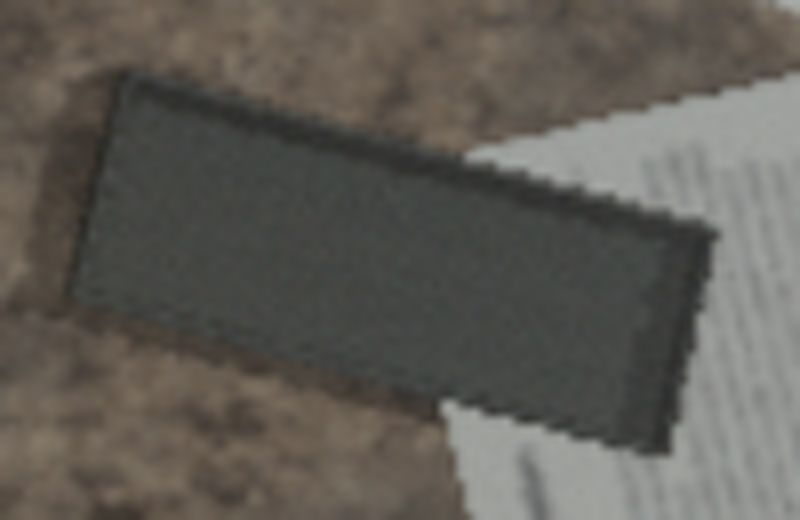

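The tray crop has corners at about (120,72), (717,230), (670,455) and (70,295). Its yaw is steeper than my first estimate, which the shadow threw off, so I'll recompute it.

```bash
python3 - <<'E'
from h import *
c=dict(np.load("top0.npz"))
def q(a,s,o,z):
    p=cast(c,np.array(a)/s+o-.4,z)[:,:2]*1000; e=p[0]-p[1]+p[3]-p[2]
    print(p.round(0).tolist(),p.mean(0).round(1),[np.linalg.norm(p[i]-p[i-1]).round() for i in range(4)],"yaw",np.degrees(np.arctan2(-e[0],e[1])))
q([[120,72],[717,230],[670,455],[70,295]],8,[375,285],.014)
s=env.get_state()["orientation"];print("psi",np.degrees(2*np.arctan2(s[2],s[1])))
E
```

```text
[[429.0, -192.0], [387.0, -371.0], [320.0, -356.0], [363.0, -177.0]] [ 374.6 -274.2] [np.float64(68.0), np.float64(184.0), np.float64(68.0), np.float64(184.0)] yaw -13.37798351224331
psi 84.00870243600437
```

carry_out:
  moves:
    - {"tx": -0.2, "ty": -1.05, "tz": 0, "wx": 0, "wy": 0, "wz": -0.129, "claw": 1}
    - {"tx": 0, "ty": 0, "tz": -2.5, "wx": 0, "wy": 0, "wz": 0, "claw": 1}
    - {"tx": 0, "ty": 0, "tz": -1.5, "wx": 0, "wy": 0, "wz": 0, "claw": 1}
    - {"tx": 0, "ty": 0, "tz": -0.9, "wx": 0, "wy": 0, "wz": 0, "claw": 1}
    - {"tx": 0, "ty": 0, "tz": -0.4, "wx": 0, "wy": 0, "wz": 0, "claw": 1}
    - {"tx": 0, "ty": 0, "tz": -0.1, "wx": 0, "wy": 0, "wz": 0, "claw": 1}
    - {"tx": 0, "ty": 0, "tz": 0, "wx": 0, "wy": 0, "wz": 0, "claw": 1}

```text
clock: 22.28
tcp_pos: [0.3756, -0.274, 0.0333]
orientation: [0.0, 0.785, 0.62, 0.0]
wrist_force: [-1.1, 0.6, -3.2]
finger_gap: 0.0289
grip_force: 60.2
```

carry_out:
  moves:
    - {"tx": 0, "ty": 0, "tz": -0.15, "wx": 0, "wy": 0, "wz": 0, "claw": 1}
    - {"tx": 0, "ty": 0, "tz": 0, "wx": 0, "wy": 0, "wz": 0, "claw": 1}
    - {"tx": 0, "ty": 0, "tz": 0, "wx": 0, "wy": 0, "wz": 0, "claw": 1}

```text
clock: 22.65
tcp_pos: [0.3757, -0.274, 0.0329]
orientation: [0.001, 0.785, 0.62, 0.0]
wrist_force: [-3.0, 2.2, 10.7]
finger_gap: 0.029
grip_force: 61.6
```

carry_out:
  moves:
    - {"tx": 0, "ty": 0, "tz": 0.1, "wx": 0, "wy": 0, "wz": 0, "claw": 1}
    - {"tx": 0, "ty": 0, "tz": 0, "wx": 0, "wy": 0, "wz": 0, "claw": 0}
    - {"tx": 0, "ty": 0, "tz": 0, "wx": 0, "wy": 0, "wz": 0, "claw": -0.45}
    - {"tx": 0, "ty": 0, "tz": 0, "wx": 0, "wy": 0, "wz": 0, "claw": -0.45}
    - {"tx": 0, "ty": 0, "tz": 3, "wx": 0, "wy": 0, "wz": 0, "claw": -0.45}
    - {"tx": 0, "ty": 0, "tz": 5, "wx": 0, "wy": 0, "wz": 0, "claw": -0.45}
    - {"tx": 0, "ty": 0, "tz": 5, "wx": 0, "wy": 0, "wz": 0, "claw": -0.45}
    - {"tx": 0.25, "ty": 4.5, "tz": 0, "wx": 0, "wy": 0, "wz": 0.17, "claw": -0.2}

```text
clock: 23.65
tcp_pos: [0.3808, -0.2325, 0.1665]
orientation: [0.005, 0.729, 0.684, 0.0]
wrist_force: [0.3, 0.3, -0.7]
finger_gap: 0.0514
grip_force: 0.0
```

carry_out:
  moves:
    - {"tx": 0.25, "ty": 4.5, "tz": 0, "wx": 0, "wy": 0, "wz": 0.17, "claw": -0.2}
    - {"tx": 0.25, "ty": 4.5, "tz": 0, "wx": 0, "wy": 0, "wz": 0.17, "claw": -0.2}
    - {"tx": 0.25, "ty": 4.5, "tz": 0, "wx": 0, "wy": 0, "wz": 0.17, "claw": -0.2}
    - {"tx": 0.25, "ty": 4.5, "tz": 0, "wx": 0, "wy": 0, "wz": 0.17, "claw": -0.2}
    - {"tx": 0.25, "ty": 4.5, "tz": 0, "wx": 0, "wy": 0, "wz": 0.17, "claw": -0.2}
    - {"tx": 0.25, "ty": 4.5, "tz": 0, "wx": 0, "wy": 0, "wz": 0.17, "claw": -0.2}
    - {"tx": 0.25, "ty": 4.5, "tz": 0, "wx": 0, "wy": 0, "wz": 0.17, "claw": -0.2}
    - {"tx": 0.25, "ty": 4.5, "tz": 0, "wx": 0, "wy": 0, "wz": 0.17, "claw": -0.2}

```text
clock: 24.65
tcp_pos: [0.3978, 0.1328, 0.1624]
orientation: [0.0, 0.134, 0.991, 0.0]
wrist_force: [1.3, -0.9, 0.6]
finger_gap: 0.0514
grip_force: 0.0
```

carry_out:
  moves:
    - {"tx": 0.25, "ty": 4.5, "tz": 0, "wx": 0, "wy": 0, "wz": 0.17, "claw": -0.2}
    - {"tx": 0.35, "ty": 5.1, "tz": 0, "wx": 0, "wy": 0, "wz": 0.17, "claw": -0.2}
    - {"tx": 0, "ty": 0, "tz": -3, "wx": 0, "wy": 0, "wz": 0.029, "claw": -0.2}
    - {"tx": 0, "ty": 0, "tz": -3, "wx": 0, "wy": 0, "wz": 0, "claw": -0.2}
    - {"tx": 0, "ty": 0, "tz": 0, "wx": 0, "wy": 0, "wz": 0, "claw": -0.2}
    - {"tx": 0, "ty": 0, "tz": 0, "wx": 0, "wy": 0, "wz": 0, "claw": -0.2}

```text
clock: 25.4
tcp_pos: [0.4043, 0.2274, 0.1031]
orientation: [0.0, -0.047, 0.999, 0.0]
wrist_force: [-0.1, 0.4, -0.5]
finger_gap: 0.0513
grip_force: 0.0
```

```bash
python3 - <<'E'
from h import *
s=env.get_state();print(s["tcp_pos"],s["joint_pos"].round(2)); o=s["orientation"];print("psi",np.degrees(2*np.arctan2(o[2],o[1]))%360)
c=read_camera("scene"); cv2.imwrite("pics/s3.png",c["image"]); 
c=read_camera("top"); W=pts(c); X,Y,Z=W[...,0],W[...,1],W[...,2]; H,S,V=cv2.split(cv2.cvtColor(c["image"],cv2.COLOR_BGR2HSV))
red=((H<8)|(H>172))&(S>120)&(X<.47)&(Y<-.17)&(Y>-.38)&(X>.3)
print("stapler",rect(c,red,.052),np.nanpercentile(Z[red],[5,50,95]))
E
```

```text
[0.40429673 0.22736641 0.10313635] [ 0.34  0.18 -0.45  0.93  0.    0.24]
psi 185.38238930134867
stapler ((377.504150390625, -270.82830810546875), (146.13037109375, 29.523218154907227), 74.95780181884766) [0.04553354 0.05209382 0.05650063]
```

View pics/s3.png

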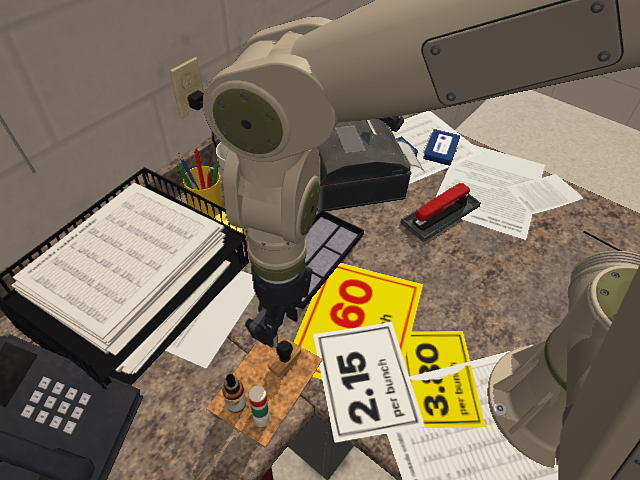

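The stapler lies upright in the tray at (442,205), and the three things stand on the mat. Now the stamp goes back.

carry_out:
  moves:
    - {"tx": 0, "ty": 0, "tz": -3, "wx": 0, "wy": 0, "wz": 0, "claw": -0.2}
    - {"tx": 0, "ty": 0, "tz": -3, "wx": 0, "wy": 0, "wz": 0, "claw": -0.2}
    - {"tx": 0, "ty": 0, "tz": -1.35, "wx": 0, "wy": 0, "wz": 0, "claw": -0.2}
    - {"tx": 0, "ty": 0, "tz": 0, "wx": 0, "wy": 0, "wz": 0, "claw": -0.2}
    - {"tx": 0, "ty": 0, "tz": 0, "wx": 0, "wy": 0, "wz": 0, "claw": 1}
    - {"tx": 0, "ty": 0, "tz": 0, "wx": 0, "wy": 0, "wz": 0, "claw": 1}
    - {"tx": 0, "ty": 0, "tz": 0, "wx": 0, "wy": 0, "wz": 0, "claw": 1}
    - {"tx": 0, "ty": 0, "tz": 0, "wx": 0, "wy": 0, "wz": 0, "claw": 1}
  newtons: 30

```text
clock: 26.5
tcp_pos: [0.4049, 0.2276, 0.03]
orientation: [0.001, -0.047, 0.999, 0.0]
wrist_force: [-0.6, -1.1, 6.3]
finger_gap: 0.0263
grip_force: 29.4
```

carry_out:
  moves:
    - {"tx": 0, "ty": 0, "tz": 2, "wx": 0, "wy": 0, "wz": 0, "claw": 1}
    - {"tx": 0, "ty": 0, "tz": 5, "wx": 0, "wy": 0, "wz": 0, "claw": 1}
    - {"tx": 0.6, "ty": -4, "tz": 4, "wx": 0, "wy": 0, "wz": 0, "claw": 1}
    - {"tx": 1.8, "ty": -5, "tz": 0, "wx": 0, "wy": 0, "wz": 0, "claw": 1}
    - {"tx": 1.8, "ty": -5, "tz": 0, "wx": 0, "wy": 0, "wz": 0, "claw": 1}
    - {"tx": 1.8, "ty": -5, "tz": 0, "wx": 0, "wy": 0, "wz": 0, "claw": 1}
    - {"tx": 1.8, "ty": -5, "tz": 0, "wx": 0, "wy": 0, "wz": 0, "claw": 1}
    - {"tx": 1.7, "ty": -5, "tz": 0, "wx": 0, "wy": 0, "wz": 0, "claw": 1}

```text
clock: 27.5
tcp_pos: [0.4993, -0.0644, 0.1392]
orientation: [0.0, -0.047, 0.999, 0.0]
wrist_force: [0.4, -0.0, -0.2]
finger_gap: 0.0258
grip_force: 29.7
```

carry_out:
  moves:
    - {"tx": 0, "ty": 0, "tz": -4, "wx": 0, "wy": 0, "wz": 0, "claw": 1}
    - {"tx": 0, "ty": 0, "tz": -4, "wx": 0, "wy": 0, "wz": 0, "claw": 1}
    - {"tx": 0, "ty": 0, "tz": -1, "wx": 0, "wy": 0, "wz": 0, "claw": 1}
    - {"tx": 0, "ty": 0, "tz": 0, "wx": 0, "wy": 0, "wz": 0, "claw": 1}
    - {"tx": 0, "ty": 0, "tz": 0, "wx": 0, "wy": 0, "wz": 0, "claw": 1}

```text
clock: 28.12
tcp_pos: [0.5002, -0.0628, 0.0504]
orientation: [0.001, -0.047, 0.999, -0.0]
wrist_force: [0.3, -0.4, -1.0]
finger_gap: 0.026
grip_force: 29.7
```

carry_out:
  moves:
    - {"tx": -0.04, "ty": 0, "tz": -1, "wx": 0, "wy": 0, "wz": 0, "claw": 1}
    - {"tx": 0, "ty": 0, "tz": -0.5, "wx": 0, "wy": 0, "wz": 0, "claw": 1}
    - {"tx": 0, "ty": 0, "tz": -0.3, "wx": 0, "wy": 0, "wz": 0, "claw": 1}
    - {"tx": 0, "ty": 0, "tz": -0.1, "wx": 0, "wy": 0, "wz": 0, "claw": 1}
    - {"tx": 0, "ty": 0, "tz": 0, "wx": 0, "wy": 0, "wz": 0, "claw": 1}
    - {"tx": 0, "ty": 0, "tz": 0, "wx": 0, "wy": 0, "wz": 0, "claw": 1}

```text
clock: 28.88
tcp_pos: [0.4994, -0.0628, 0.0321]
orientation: [0.001, -0.047, 0.999, -0.0]
wrist_force: [-4.2, 1.7, 17.1]
finger_gap: 0.026
grip_force: 31.0
```

carry_out:
  moves:
    - {"tx": 0, "ty": 0, "tz": 0.1, "wx": 0, "wy": 0, "wz": 0, "claw": 1}
    - {"tx": 0, "ty": 0, "tz": 0, "wx": 0, "wy": 0, "wz": 0, "claw": 0.3}
    - {"tx": 0, "ty": 0, "tz": 0, "wx": 0, "wy": 0, "wz": 0, "claw": 0}
    - {"tx": 0, "ty": 0, "tz": 0, "wx": 0, "wy": 0, "wz": 0, "claw": -0.2}
    - {"tx": 0, "ty": 0, "tz": 3, "wx": 0, "wy": 0, "wz": 0, "claw": -0.2}
    - {"tx": 0, "ty": 0, "tz": 5, "wx": 0, "wy": 0, "wz": 0, "claw": -0.2}
    - {"tx": 0, "ty": 0, "tz": 6, "wx": 0, "wy": 0, "wz": 0, "claw": -0.2}

```text
clock: 29.75
tcp_pos: [0.4974, -0.0624, 0.1711]
orientation: [-0.001, -0.047, 0.999, 0.001]
wrist_force: [2.1, -0.7, 0.7]
finger_gap: 0.0513
grip_force: 0.0
```

carry_out:
  moves:
    - {"tx": -1, "ty": 4.8, "tz": 0, "wx": 0, "wy": 0, "wz": 0, "claw": -0.2}
    - {"tx": -1, "ty": 5, "tz": 0, "wx": 0, "wy": 0, "wz": 0, "claw": -0.2}
    - {"tx": -1, "ty": 5, "tz": 0, "wx": 0, "wy": 0, "wz": 0, "claw": -0.2}
    - {"tx": -1, "ty": 5, "tz": 0, "wx": 0, "wy": 0, "wz": 0, "claw": -0.2}
    - {"tx": -1, "ty": 5, "tz": 0, "wx": 0, "wy": 0, "wz": 0, "claw": -0.2}
    - {"tx": -1, "ty": 5, "tz": 0, "wx": 0, "wy": 0, "wz": 0, "claw": -0.2}
    - {"tx": -1.2, "ty": 5, "tz": 0, "wx": 0, "wy": 0, "wz": 0, "claw": -0.2}
    - {"tx": -1.1, "ty": 5, "tz": 0, "wx": 0, "wy": 0, "wz": 0, "claw": -0.2}

```text
clock: 30.75
tcp_pos: [0.4148, 0.3369, 0.1706]
orientation: [-0.0, -0.047, 0.999, -0.0]
wrist_force: [1.5, 0.3, -0.2]
finger_gap: 0.0512
grip_force: 0.0
```

carry_out:
  moves:
    - {"tx": 0, "ty": 0, "tz": 0, "wx": 0, "wy": 0, "wz": 0, "claw": -0.2}
    - {"tx": 0, "ty": 0, "tz": 0, "wx": 0, "wy": 0, "wz": 0, "claw": -0.2}

```text
clock: 31.0
tcp_pos: [0.4151, 0.3349, 0.1704]
orientation: [-0.0, -0.047, 0.999, -0.0]
wrist_force: [-0.1, 0.3, -1.2]
finger_gap: 0.0512
grip_force: 0.0
```

```bash
python3 - <<'E'
from m import *
s=env.get_state();print(s["tcp_pos"])
c=read_camera("top"); meas(c)
cv2.imwrite("pics/crop4.png",np.vstack([cv2.resize(a[225:290,300:365],(400,300),interpolation=2) for a in (np.load("top0.npz")["image"],c["image"])]))
E
```

```text
[0.41507188 0.33493993 0.17036504]
stamphandle rectc [496.9 -63.1] size 25.5 25.5 yaw(deg) 1.5 mean [496.9 -62.8]
wood rectc [1133.9 -149.8] size 202.9 103.1 yaw(deg) 1.8000000000000114 mean [1101.8 -146.4]
```

View pics/crop4.png

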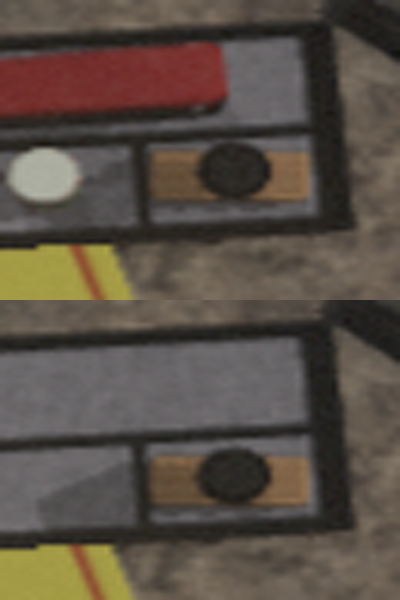

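The stamp (lower crop) is in its bay with the same yaw, about 2.5 mm nearer the robot than before. Next is the dropper.

carry_out:
  moves:
    - {"tx": 0.1, "ty": 0, "tz": -4, "wx": 0, "wy": 0, "wz": 0, "claw": -0.2}
    - {"tx": 0, "ty": 0, "tz": -4, "wx": 0, "wy": 0, "wz": 0, "claw": -0.2}
    - {"tx": 0, "ty": 0, "tz": -3, "wx": 0, "wy": 0, "wz": 0, "claw": -0.2}
    - {"tx": 0, "ty": 0, "tz": -1.9, "wx": 0, "wy": 0, "wz": 0, "claw": -0.2}
    - {"tx": 0, "ty": 0, "tz": 0, "wx": 0, "wy": 0, "wz": 0, "claw": -0.2}
    - {"tx": 0, "ty": 0, "tz": 0, "wx": 0, "wy": 0, "wz": 0, "claw": 1}
    - {"tx": 0, "ty": 0, "tz": 0, "wx": 0, "wy": 0, "wz": 0, "claw": 1}
    - {"tx": 0, "ty": 0, "tz": 0, "wx": 0, "wy": 0, "wz": 0, "claw": 1}

```text
clock: 32.05
tcp_pos: [0.4173, 0.3355, 0.0429]
orientation: [0.001, -0.047, 0.999, 0.0]
wrist_force: [0.1, -0.8, 2.6]
finger_gap: 0.0313
grip_force: 29.9
```

carry_out:
  moves:
    - {"tx": 0, "ty": 0, "tz": 0, "wx": 0, "wy": 0, "wz": 0, "claw": 1}
    - {"tx": 0, "ty": 0, "tz": 2, "wx": 0, "wy": 0, "wz": 0, "claw": 1}
    - {"tx": 0, "ty": 0, "tz": 5, "wx": 0, "wy": 0, "wz": 0, "claw": 1}
    - {"tx": 0, "ty": 0, "tz": 5, "wx": 0, "wy": 0, "wz": 0, "claw": 1}
    - {"tx": 1.4, "ty": -5, "tz": 0, "wx": 0, "wy": 0, "wz": 0, "claw": 1}
    - {"tx": 1.4, "ty": -5, "tz": 0, "wx": 0, "wy": 0, "wz": 0, "claw": 1}
    - {"tx": 1.4, "ty": -5, "tz": 0, "wx": 0, "wy": 0, "wz": 0, "claw": 1}
    - {"tx": 1.4, "ty": -5, "tz": 0, "wx": 0, "wy": 0, "wz": 0, "claw": 1}

```text
clock: 33.05
tcp_pos: [0.4724, 0.1341, 0.1618]
orientation: [0.0, -0.047, 0.999, 0.0]
wrist_force: [1.6, 0.0, -1.1]
finger_gap: 0.0313
grip_force: 30.0
```

carry_out:
  moves:
    - {"tx": 1.2, "ty": -5.5, "tz": 0, "wx": 0, "wy": 0, "wz": 0, "claw": 1}
    - {"tx": 0, "ty": 0, "tz": -4, "wx": 0, "wy": 0, "wz": 0, "claw": 1}
    - {"tx": 0, "ty": 0, "tz": -4, "wx": 0, "wy": 0, "wz": 0, "claw": 1}
    - {"tx": 0, "ty": 0, "tz": -2, "wx": 0, "wy": 0, "wz": 0, "claw": 1}
    - {"tx": 0, "ty": 0, "tz": 0, "wx": 0, "wy": 0, "wz": 0, "claw": 1}
    - {"tx": 0, "ty": 0, "tz": 0, "wx": 0, "wy": 0, "wz": 0, "claw": 1}

```text
clock: 33.8
tcp_pos: [0.485, 0.0805, 0.0626]
orientation: [0.0, -0.047, 0.999, 0.0]
wrist_force: [0.4, 0.6, -0.4]
finger_gap: 0.0313
grip_force: 30.1
```

```bash
python3 - <<'E'
from h import *
print(env.get_state()["tcp_pos"])
c=read_camera("scene"); c0=np.load("scene0.npz")
for q in (c,c0):
    W=pts(q); X,Y,Z=W[...,0],W[...,1],W[...,2]; im=q["image"]
    for n,lo,hi in(("body low half",.012,.045),("all",.012,.058)):
        m=(X>.455)&(X<.515)&(Y>.05)&(Y<.12)&(Z>lo+(.02 if q is c else 0))&(Z<hi+(.02 if q is c else 0)); p=W[m]; print(n,p.min(0).round(4),p.max(0).round(4),len(p))
E
```

```text
[0.48495328 0.08048818 0.06258724]
body low half [0.4658 0.074  0.0321] [0.4914 0.1025 0.0648] 159
all [0.4658 0.0577 0.0321] [0.4916 0.1102 0.0778] 245
body low half [0.455  0.0502 0.012 ] [0.498  0.1197 0.0448] 217
all [0.455  0.0502 0.012 ] [0.498  0.1197 0.0576] 300
```

carry_out:
  moves:
    - {"tx": 0.1, "ty": 0, "tz": -1, "wx": 0, "wy": 0, "wz": 0, "claw": 1}
    - {"tx": 0, "ty": 0, "tz": -0.5, "wx": 0, "wy": 0, "wz": 0, "claw": 1}
    - {"tx": 0, "ty": 0, "tz": -0.2, "wx": 0, "wy": 0, "wz": 0, "claw": 1}
    - {"tx": 0, "ty": 0, "tz": -0.1, "wx": 0, "wy": 0, "wz": 0, "claw": 1}
    - {"tx": 0, "ty": 0, "tz": 0, "wx": 0, "wy": 0, "wz": 0, "claw": 1}
    - {"tx": 0, "ty": 0, "tz": 0, "wx": 0, "wy": 0, "wz": 0, "claw": 1}

```text
clock: 34.6
tcp_pos: [0.4857, 0.0805, 0.0449]
orientation: [0.001, -0.047, 0.999, 0.0]
wrist_force: [-2.3, 0.8, 8.4]
finger_gap: 0.0312
grip_force: 30.8
```

carry_out:
  moves:
    - {"tx": 0, "ty": 0, "tz": 0.05, "wx": 0, "wy": 0, "wz": 0, "claw": 1}
    - {"tx": 0, "ty": 0, "tz": 0, "wx": 0, "wy": 0, "wz": 0, "claw": 0.2}
    - {"tx": 0, "ty": 0, "tz": 0, "wx": 0, "wy": 0, "wz": 0, "claw": 0}
    - {"tx": 0, "ty": 0, "tz": 0, "wx": 0, "wy": 0, "wz": 0, "claw": -0.2}
    - {"tx": 0, "ty": 0, "tz": 3, "wx": 0, "wy": 0, "wz": 0, "claw": -0.2}
    - {"tx": 0, "ty": 0, "tz": 5, "wx": 0, "wy": 0, "wz": 0, "claw": -0.2}
    - {"tx": 0, "ty": 0, "tz": 5, "wx": 0, "wy": 0, "wz": 0, "claw": -0.2}
    - {"tx": -2, "ty": 4.85, "tz": 0, "wx": 0, "wy": 0, "wz": 0, "claw": -0.2}

```text
clock: 35.6
tcp_pos: [0.4699, 0.1277, 0.1786]
orientation: [0.005, -0.044, 0.999, 0.0]
wrist_force: [-0.6, 0.5, -0.6]
finger_gap: 0.0511
grip_force: 0.0
```

carry_out:
  moves:
    - {"tx": -2.5, "ty": 5, "tz": 0, "wx": 0, "wy": 0, "wz": 0, "claw": -0.2}
    - {"tx": -2.5, "ty": 5, "tz": 0, "wx": 0, "wy": 0, "wz": 0, "claw": -0.2}
    - {"tx": -2.5, "ty": 5, "tz": 0, "wx": 0, "wy": 0, "wz": 0, "claw": -0.2}
    - {"tx": -2.5, "ty": 5, "tz": 0, "wx": 0, "wy": 0, "wz": 0, "claw": -0.2}
    - {"tx": 0, "ty": 0, "tz": 0, "wx": 0, "wy": 0, "wz": 0, "claw": -0.2}
    - {"tx": 0, "ty": 0, "tz": 0, "wx": 0, "wy": 0, "wz": 0, "claw": -0.2}

```text
clock: 36.35
tcp_pos: [0.3653, 0.3287, 0.1741]
orientation: [-0.0, -0.048, 0.999, -0.0]
wrist_force: [-0.1, -0.1, 0.7]
finger_gap: 0.0513
grip_force: 0.0
```

```bash
python3 - <<'E'
from m import *
print(env.get_state()["tcp_pos"])
meas(read_camera("top"))
E
```

```text
[0.36527004 0.32871996 0.17411237]
stamphandle rectc [496.9 -63.1] size 25.5 25.5 yaw(deg) 1.5 mean [496.8 -62.7]
dropBody rectc [483.2  80.8] size 29.6 29.6 yaw(deg) 1.5 mean [483.3  80.5]
dropTop rectc [483.2  80.2] size 11.0 11.1 yaw(deg) 92.1 mean [482.9  80.3]
wood rectc [1133.9 -149.8] size 202.9 103.1 yaw(deg) 1.8000000000000114 mean [1101.  -146.3]
```

carry_out:
  moves:
    - {"tx": 0, "ty": 0, "tz": -4, "wx": 0, "wy": 0, "wz": 0, "claw": -0.2}
    - {"tx": 0, "ty": 0, "tz": -4, "wx": 0, "wy": 0, "wz": 0, "claw": -0.2}
    - {"tx": 0, "ty": 0, "tz": -3.3, "wx": 0, "wy": 0, "wz": 0, "claw": -0.2}
    - {"tx": 0, "ty": 0, "tz": 0, "wx": 0, "wy": 0, "wz": 0, "claw": -0.2}
    - {"tx": 0, "ty": 0, "tz": 0, "wx": 0, "wy": 0, "wz": 0, "claw": 1}
    - {"tx": 0, "ty": 0, "tz": 0, "wx": 0, "wy": 0, "wz": 0, "claw": 1}
    - {"tx": 0, "ty": 0, "tz": 0, "wx": 0, "wy": 0, "wz": 0, "claw": 1}
    - {"tx": 0, "ty": 0, "tz": 0, "wx": 0, "wy": 0, "wz": 0, "claw": 1}

```text
clock: 37.4
tcp_pos: [0.3668, 0.3294, 0.0629]
orientation: [0.002, -0.047, 0.999, 0.001]
wrist_force: [0.2, -1.2, 6.1]
finger_gap: 0.0254
grip_force: 30.1
```

carry_out:
  moves:
    - {"tx": 0, "ty": 0, "tz": 2, "wx": 0, "wy": 0, "wz": 0, "claw": 1}
    - {"tx": 0, "ty": 0, "tz": 5, "wx": 0, "wy": 0, "wz": 0, "claw": 1}
    - {"tx": 1, "ty": -2.1, "tz": 5, "wx": 0, "wy": 0, "wz": 0, "claw": 1}
    - {"tx": 2, "ty": -5, "tz": 0, "wx": 0, "wy": 0, "wz": 0, "claw": 1}
    - {"tx": 2, "ty": -5, "tz": 0, "wx": 0, "wy": 0, "wz": 0, "claw": 1}
    - {"tx": 2, "ty": -5, "tz": 0, "wx": 0, "wy": 0, "wz": 0, "claw": 1}
    - {"tx": 2, "ty": -5, "tz": 0, "wx": 0, "wy": 0, "wz": 0, "claw": 1}
    - {"tx": 2, "ty": -5, "tz": 0, "wx": 0, "wy": 0, "wz": 0, "claw": 1}

```text
clock: 38.4
tcp_pos: [0.4758, 0.0564, 0.1818]
orientation: [0.0, -0.047, 0.999, 0.0]
wrist_force: [1.1, -0.2, -0.9]
finger_gap: 0.0256
grip_force: 29.7
```

carry_out:
  moves:
    - {"tx": 1.7, "ty": -5, "tz": 0, "wx": 0, "wy": 0, "wz": 0, "claw": 1}
    - {"tx": 0, "ty": 0, "tz": -4, "wx": 0, "wy": 0, "wz": 0, "claw": 1}
    - {"tx": 0, "ty": 0, "tz": -4, "wx": 0, "wy": 0, "wz": 0, "claw": 1}
    - {"tx": 0, "ty": 0, "tz": -2, "wx": 0, "wy": 0, "wz": 0, "claw": 1}
    - {"tx": 0, "ty": 0, "tz": 0, "wx": 0, "wy": 0, "wz": 0, "claw": 1}
    - {"tx": 0, "ty": 0, "tz": 0, "wx": 0, "wy": 0, "wz": 0, "claw": 1}

```text
clock: 39.15
tcp_pos: [0.4931, 0.0079, 0.0824]
orientation: [0.001, -0.047, 0.999, -0.0]
wrist_force: [-0.6, -0.6, -0.4]
finger_gap: 0.0256
grip_force: 29.8
```

carry_out:
  moves:
    - {"tx": 0, "ty": 0, "tz": -1, "wx": 0, "wy": 0, "wz": 0, "claw": 1}
    - {"tx": 0, "ty": 0, "tz": -0.5, "wx": 0, "wy": 0, "wz": 0, "claw": 1}
    - {"tx": 0, "ty": 0, "tz": -0.2, "wx": 0, "wy": 0, "wz": 0, "claw": 1}
    - {"tx": 0, "ty": 0, "tz": -0.1, "wx": 0, "wy": 0, "wz": 0, "claw": 1}
    - {"tx": 0, "ty": 0, "tz": 0, "wx": 0, "wy": 0, "wz": 0, "claw": 1}
    - {"tx": 0, "ty": 0, "tz": 0, "wx": 0, "wy": 0, "wz": 0, "claw": 1}

```text
clock: 39.9
tcp_pos: [0.4926, 0.0079, 0.0649]
orientation: [0.001, -0.047, 0.999, -0.0]
wrist_force: [-3.9, 0.3, 13.0]
finger_gap: 0.0256
grip_force: 31.1
```

carry_out:
  moves:
    - {"tx": 0, "ty": 0, "tz": 0.1, "wx": 0, "wy": 0, "wz": 0, "claw": 1}
    - {"tx": 0, "ty": 0, "tz": 0, "wx": 0, "wy": 0, "wz": 0, "claw": 0.3}
    - {"tx": 0, "ty": 0, "tz": 0, "wx": 0, "wy": 0, "wz": 0, "claw": 0}
    - {"tx": 0, "ty": 0, "tz": 0, "wx": 0, "wy": 0, "wz": 0, "claw": -0.2}
    - {"tx": 0, "ty": 0, "tz": 3, "wx": 0, "wy": 0, "wz": 0, "claw": -0.2}
    - {"tx": 0, "ty": 0, "tz": 5, "wx": 0, "wy": 0, "wz": 0, "claw": -0.2}
    - {"tx": 0, "ty": 0, "tz": 5, "wx": 0, "wy": 0, "wz": 0, "claw": -0.2}
    - {"tx": -2, "ty": 5, "tz": 1, "wx": 0, "wy": 0, "wz": 0, "claw": -0.2}

```text
clock: 40.9
tcp_pos: [0.4761, 0.0562, 0.2079]
orientation: [0.004, -0.044, 0.999, -0.001]
wrist_force: [0.5, 0.5, -0.5]
finger_gap: 0.0509
grip_force: 0.0
```

carry_out:
  moves:
    - {"tx": -2, "ty": 5, "tz": 0, "wx": 0, "wy": 0, "wz": 0, "claw": -0.2}
    - {"tx": -2, "ty": 5, "tz": 0, "wx": 0, "wy": 0, "wz": 0, "claw": -0.2}
    - {"tx": -2, "ty": 5, "tz": 0, "wx": 0, "wy": 0, "wz": 0, "claw": -0.2}
    - {"tx": -2, "ty": 5, "tz": 0, "wx": 0, "wy": 0, "wz": 0, "claw": -0.2}
    - {"tx": -1, "ty": 3, "tz": 0, "wx": 0, "wy": 0, "wz": 0, "claw": -0.2}
    - {"tx": 0, "ty": 0, "tz": 0, "wx": 0, "wy": 0, "wz": 0, "claw": -0.2}
    - {"tx": 0, "ty": 0, "tz": 0, "wx": 0, "wy": 0, "wz": 0, "claw": -0.2}

```text
clock: 41.78
tcp_pos: [0.3824, 0.2875, 0.2041]
orientation: [-0.0, -0.047, 0.999, -0.0]
wrist_force: [1.3, -0.3, 0.3]
finger_gap: 0.0514
grip_force: 0.0
```

```bash
python3 - <<'E'
from m import *
meas(read_camera("top"))
cv2.imwrite("pics/end.png",read_camera("scene")["image"])
E
```

```text
glue rectc [489.6   7.5] size 24.4 24.4 yaw(deg) 91.5 mean [489.9   7.7]
stamphandle rectc [496.9 -63.1] size 25.5 25.5 yaw(deg) 1.5 mean [496.9 -62.8]
dropBody rectc [483.2  80.8] size 29.6 29.6 yaw(deg) 1.5 mean [483.2  80.6]
dropTop rectc [483.2  80.2] size 11.0 11.1 yaw(deg) 92.1 mean [483.1  80.4]
wood rectc [1133.9 -149.8] size 202.9 103.1 yaw(deg) 1.8000000000000114 mean [1101.7 -146.3]
```

View pics/end.png

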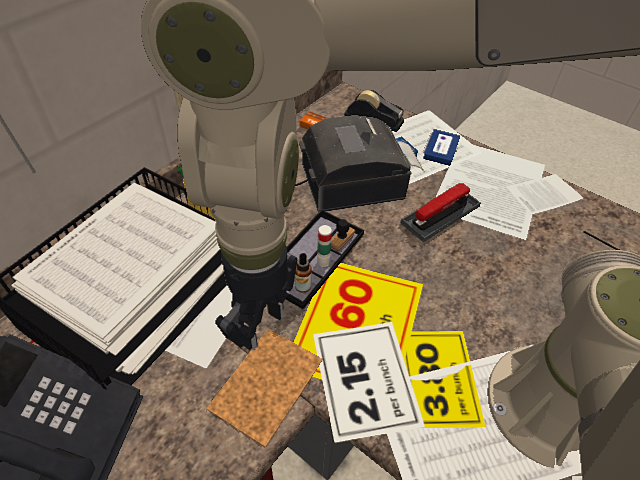

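All three are back upright in the organiser, within about 2.5 mm of where they started. The stapler is in the tray at (442,205), the mat is empty, and the arm is clear.

```bash
python3 -c "
from workcell import env
print(env.hand_in())"
```

```text
the job is handed in; nothing more can be done
None
```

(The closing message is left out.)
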